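# Move the stamps to the new rack in their working order

## Robot

A 6-joint arm with a two-finger parallel gripper is mounted at the origin on the work surface. World frame = base frame: x ahead of the robot, y to its left, z up, the work surface at z = 0. Lengths are in m, angles in rad, forces in N, time in s.
With the tool pointing down it reaches from about 0.3 to 0.775 m from the base axis. Payload 14.6 kg.
Tool frame: the origin (TCP) lies midway between the tips of the shut fingers; the grasp point (between the pads) lies 19 mm behind it (ctrl.pinch_z is the distance from the TCP to the grasp point, in m); z points along the fingers, y is the line along which they close (so a half turn about z gives the same grasp; the last joint's range is limited). The gripper opens to 94 mm and grips with 3 to 60 N. Pads are 16 mm wide; open, the fingers measure 119 mm over their backs; the gripper's body (75 mm by 177 mm) begins 78 mm behind the grasp point.
Start: joints at [-1.192, 0.3, 1.521, -0, 1.321, -0.067], TCP at [0.237, -0.496, 0.205] pointing down, gripper open.
Joint ranges: [-3.03, 3.03], [-0.79, 2.21], [0.23, 2.52], [-1.04, 4.18], [0, 3.07], [-2.55, 2.55]. Speed limits (rad/s): [2.22, 2.22, 2.57, 3.14, 3.14, 3.14].

## Interface

Orientations are given as [roll, pitch, yaw] about the fixed x, y, z axes, in that order (R = Rz(yaw) Ry(pitch) Rx(roll)).
In Python, from station import ctrl gives the robot as it stands.
- The arm moves only by the tool jog_arm, never from a script. Its argument "motion" is a list of rows, each a list of 7 numbers: the shift along the tool's x, y, z in m, then the turn, a rotation vector about the tool's x, y, z in rad, then the opening, from -1 (shut) to 1 (fully open). In form: [[tx, ty, tz, rx, ry, rz, gripper], ...]. A call has 1 to 5 rows; each row shifts and turns the commanded pose from where the row before left it, along the tool's axes as they then stand; what a row does not reach is not made up. A row lasts 1/10 s, in which the tool goes at most 50 mm and 8.59 degrees, less where a joint would pass 70% of its speed; a pose out of reach is approached as far as the arm can. A call is refused whole if a number of a shift passes 0.05 or a number of a turn 0.15, either way. A call with a gripper value outside its range is refused whole. The fingers move at their own pace and stop on an object; "squeeze" is the grip in N (left out, the last holds). Time passes only in rows, so rows that do not move let the fingers close. It gives the time, the measured TCP pose, the force, the opening and the grip force at its end, in the units of the state.
- ctrl.get_obs(): the state, without advancing time (a new reading comes with each control period).
- ctrl.camera(name): name is "scene" or "top"; returns the picture (400x640x3 uint8, red, green, blue); there is no depth.
- ctrl.camera_model(name): a dict with "intrinsics" (3x3 intrinsics, pixels), "rvec" (rotation vector, rad) and "tvec" (3), from world to camera coordinates, as OpenCV has them. Camera axes: x right, y down, z forward; pixel columns grow to the right and rows downward; lengths in m; the calibration is good to about 2 mm. A picture is of the moment at which its call begins. camera_model takes no time and is no camera call.
- ctrl.hand_in(): hands the job in; it is judged then, once.
The state is a dict: "time_s": time; "qpos": joint angles; "joint_vel": joint speeds; "tau": joint torques, N m; "ee_pos": TCP position; "eef_rot": TCP orientation; "force": force on the tool from outside, world axes, zero at the start; "moment": the same for the moment, N m; "grip_width": finger opening in m; "grip_force": force on a finger pad.
Only numpy, scipy, OpenCV 4.12 (cv2) and the standard library are available. Lean on these libraries where they do the work, as an engineer would, in place of code of your own. Each camera call takes 0.05 s, during which the arm holds its last target. There are 200 camera calls.

## Task

The four stamps stand in the old wooden rack in the order in which the packers use them. Move them all to the empty grey rack, one in each bay, keeping the same order from left to right (as seen from the robot); set each one down gently, standing flat in its bay, and let none drop or fall over.

Things in the scene. Friction and masses are not known exactly. Their poses are not given: they have to be found in the camera images.
- round_mid (a point): Hand stamp with a round pale wooden foot, 46 mm in diameter and 11 mm thick, and a pale wooden handle in its middle (waist 19 to 24 mm above the foot; straight round grip 27 mm thick from 36 to 68 mm). 84 mm tall, 50 to 120 g. The point is its centre, 42 mm above the foot; z up; at the start its x points across the rack away from the robot, its y along the rack to the left.
- square_mid (a point): Hand stamp with a square pale wooden foot, 43 x 43 mm and 11 mm thick, and a pale wooden handle in its middle (waist 19 to 24 mm above the foot; straight round grip 27 mm thick from 36 to 68 mm). 84 mm tall, 50 to 120 g. The point is its centre, 42 mm above the foot; z up; at the start its x points across the rack away from the robot, its y along the rack to the left.
- long_mid (a point): Hand stamp with a long narrow pale wooden foot, 70 mm (along its x) x 32 mm and 11 mm thick, and a pale wooden handle in its middle (waist 19 to 24 mm above the foot; straight round grip 27 mm thick from 36 to 68 mm). 84 mm tall, 50 to 120 g. The point is its centre, 42 mm above the foot; z up; at the start its x points across the rack away from the robot, its y along the rack to the left.
- selfink_mid (a point): Self-inking stamp, black plastic: frame 60 mm (its x) x 40 mm, 26 mm high, and over its middle a grip cap 36 mm (its x) x 27 mm, from 40 to 84 mm above the foot. No need to press it. 84 mm tall, 50 to 120 g. The point is its centre, 42 mm above the foot; z up; at the start its x points across the rack away from the robot, its y along the rack to the left.
- well_round: Fixed dark wooden well in the old rack, 78 mm (x) x 57 mm (y), 10 mm thick, with a round hole 51 mm wide in which the round stamp stands at the start. Stays behind, empty, and shows which place that stamp came from. Origin at the centre of its underside, 6 mm above the table.
- well_square: Fixed dark wooden well in the old rack, 78 mm (x) x 57 mm (y), 10 mm thick, with a square hole 48 mm wide in which the square stamp stands at the start. Stays behind, empty, and shows which place that stamp came from. Origin at the centre of its underside, 6 mm above the table.
- well_long: Fixed dark wooden well in the old rack, 78 mm (x) x 57 mm (y), 10 mm thick, with a hole 75 x 37 mm in which the long stamp stands at the start. Stays behind, empty, and shows which place that stamp came from. Origin at the centre of its underside, 6 mm above the table.
- well_selfink: Fixed dark wooden well in the old rack, 78 mm (x) x 57 mm (y), 10 mm thick, with a hole 65 x 45 mm in which the self-inking stamp stands at the start. Stays behind, empty, and shows which place that stamp came from. Origin at the centre of its underside, 6 mm above the table.
- old_rack: Old brown wooden stamp rack, fixed: 92 mm (x) x 260 mm (y, along the row), end cheeks and back rail 22 mm high. The wells lie on it in a row at y = +90, +30, -30, -90 mm in its frame; the stamps stand on its board, 6 mm above the table. Origin at the centre of its underside, x away from the robot, y to the left.
- new_rack: New grey plastic stamp rack, fixed, empty: 92 mm (x) x 260 mm (y, along the row), four equal bays in a row at y = +90, +30, -30, -90 mm in its frame (+y is left). A bay is 76 mm (x) x 52 to 56 mm (y) inside, its floor 6 mm, its wall tops 16 to 18 mm above the table. Origin at the centre of its underside, x away from the robot. It stands left or right of the old rack.
Not all that is in view belongs to the job. What is shaped like the part that bears long_mid but pink or red is not meant.

How it is judged:
By the outcome, as a careful person would: the job done as asked, in the order asked, and still so for the second after the job is handed in, with the robot touching nothing.
It also fails if it takes over 120 s, if anything falls off the work surface, if the arm or the gripper's body presses on something with over 40 N, if the wrist force passes 120 N, or if a joint passes its speed limit or range.

## Working session

There is one attempt and no reset: what is moved stays moved. The work goes in short steps, Python scripts to look and compute and a tool call to move; the robot and the scene stay as the last step left them, time stands still between calls to the robot, and variables do not carry over. Pictures are saved under pics/ and viewed, at most 14 in all, crops included, and the job is handed in when it is done.

Besides the shell and the picture viewer there is one more tool, called after "Call:" as name(argument=value, ...), one argument or row to a line, values as JSON. jog_arm: Moves the arm, as the interface text tells. Its arguments: {"type":"object","properties":{"motion":{"type":"array"},"squeeze":{"type":"number"}},"required":["motion"]}

```bash
mkdir -p pics; ls; python3 - <<'E'
from station import ctrl
import cv2,numpy as np
for n in("scene","top"):
    cv2.imwrite(f"pics/{n}0.png",ctrl.camera(n)[:,:,::-1]); m=ctrl.camera_model(n)
    R=cv2.Rodrigues(np.array(m["rvec"]))[0]; print(n,m["intrinsics"],-R.T@np.array(m["tvec"]).ravel(),R.round(3))
o=ctrl.get_obs();print(o["ee_pos"],o["eef_rot"],o["grip_width"],o["time_s"],ctrl.pinch_z)
E
```

```text
pics
scene [[464.69421349   0.         316.02983389]
 [  0.         464.69421349 196.36655568]
 [  0.           0.           1.        ]] [ 0.86562259 -0.38175027  0.8448636 ] [[ 0.726  0.687  0.014]
 [ 0.575 -0.596 -0.561]
 [-0.377  0.415 -0.828]]
top [[512.80022399   0.         324.0565124 ]
 [  0.         512.80022399 205.08196226]
 [  0.           0.           1.        ]] [ 0.4283772  -0.02766388  1.12537631] [[-0.01  -1.    -0.028]
 [-0.997  0.012 -0.074]
 [ 0.074  0.028 -0.997]]
[ 0.23705174 -0.49604652  0.20495687] [-3.14059045e+00 -5.32540093e-05  4.45793737e-01] 0.0939477713453404 0.1 0.0188
```

View pics/scene0.png

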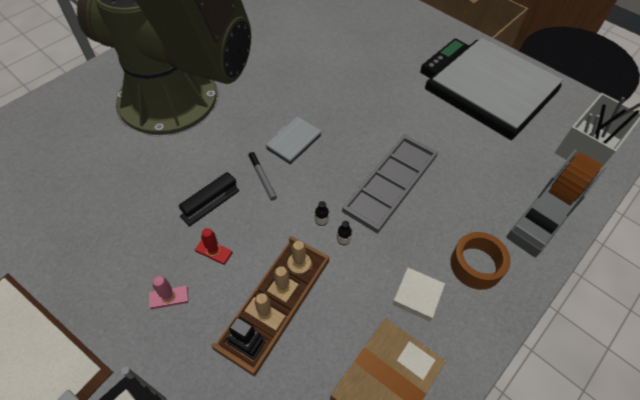

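View pics/top0.png

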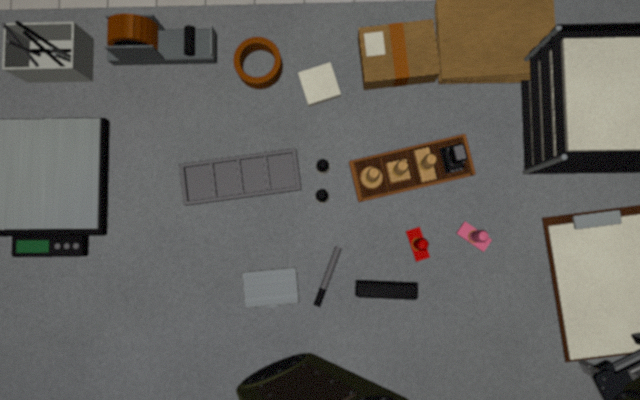

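```bash
python3 - <<'E'
import cv2
i=cv2.imread("pics/top0.png"); c=i[125:215,170:310]; d=i[125:215,340:490]
import numpy as np
f=lambda a:cv2.convertScaleAbs(cv2.resize(a,(780,int(a.shape[0]*780/a.shape[1])),interpolation=cv2.INTER_CUBIC),alpha=1.5)
a=f(c);b=f(d);o=np.vstack([a,b]);o=cv2.resize(o,(480,int(o.shape[0]*480/780)),interpolation=cv2.INTER_AREA);print(o.shape);cv2.imwrite("pics/crop1.png",o[:600])
E
```

```text
(596, 480, 3)
```

View pics/crop1.png

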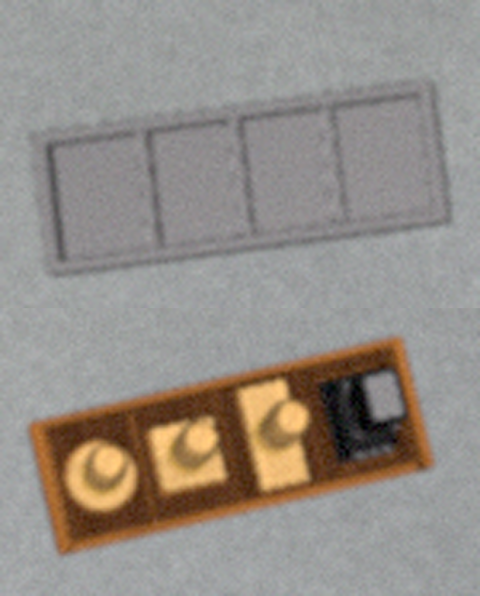

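The top view (image left is +y) shows the old rack at (350–475, 135–200). From left to right it holds round (371,177), square (400,170), long (427,162) and self-ink (455,157). The grey rack is at (180–300, 150–205). For the long stamp there are three candidates: pale (427,162), red (417,243) and pink (475,236). Only the pale one fits the description, since red and pink are excluded, and the crop confirms it.

```bash
cat > h.py <<'E'
import cv2,numpy as np
from station import ctrl
def ray(n,uv,z):
    m=ctrl.camera_model(n);R=cv2.Rodrigues(np.array(m["rvec"],float))[0];K=np.array(m["intrinsics"]);C=-R.T@np.array(m["tvec"],float).ravel()
    uv=np.atleast_2d(np.array(uv,float));d=(R.T@np.linalg.inv(K)@np.c_[uv,np.ones(len(uv))].T).T
    return (C+d*((z-C[2])/d[:,2])[:,None])[:,:2]
def big(m,x0,y0,x1,y1):
    w=np.zeros(m.shape,np.uint8);w[y0:y1,x0:x1]=m[y0:y1,x0:x1];w=cv2.morphologyEx(w,cv2.MORPH_CLOSE,np.ones((3,3)))
    return max(cv2.findContours(w,0,2)[0],key=cv2.contourArea)
def rack(c,n,z):
    p=ray(n,c.reshape(-1,2),z).astype(np.float32)
    b=cv2.boxPoints(cv2.minAreaRect(p*1000))/1000; ctr=b.mean(0)
    e=b[1]-b[0];f=b[2]-b[1];l=e if np.hypot(*e)>np.hypot(*f) else f
    l=l*np.sign(l[1]);return ctr,np.arctan2(-l[0],l[1]),np.hypot(*e),np.hypot(*f)
E
python3 - <<'E'
from h import *
i=cv2.imread("pics/top0.png"); s=cv2.imread("pics/scene0.png")
hsv=cv2.cvtColor(i,cv2.COLOR_BGR2HSV)
old=((hsv[...,1]>90)*255).astype(np.uint8)
print("old",rack(big(old,340,125,490,215),"top",.018))
L=cv2.GaussianBlur(i,(3,3),0).astype(int); d=L[...,1]*2-L[...,2]-L[...,0]
print(d[140:148,200:280].mean(),d[165:180,220:235].mean(), L[165:180,220:235].mean((0,1)),L[140:148,200:280].mean((0,1)))
gr=L[...,1]-L[...,2]; t=(gr[165:180,220:235].mean()+gr[140:148,200:280].mean())/2
m=((gr<t)*255).astype(np.uint8); m=cv2.morphologyEx(m,cv2.MORPH_OPEN,np.ones((5,5)))
print("new",rack(big(m,170,140,308,215),"top",.012))
v=np.zeros_like(i);v[m>0]=255;v[old>0,2]=200
cv2.imwrite("pics/mask1.png",np.vstack([v[120:220,160:490],i[120:220,160:490]]))
# centres of stamp tops
for n,p in dict(round=(371,174),square=(402,168),long=(430,159),self=(460,153)).items(): print(n,ray("top",p,.09))
E
```

```text
old (array([ 0.5906615, -0.1874502], dtype=float32), np.float32(0.21877392), np.float32(0.25962645), np.float32(0.09218151))
1.959375 -2.88 [94.52444444 93.54666667 95.44888889] [105.6765625 105.98125   104.3265625]
new (array([0.576004 , 0.1880709], dtype=float32), np.float32(0.1166931), np.float32(0.25925425), np.float32(0.09128587))
round [[ 0.56775905 -0.09482857]]
square [[ 0.57915849 -0.15774025]]
long [[ 0.59675923 -0.21465379]]
self [[ 0.60815086 -0.27538217]]
```

View pics/mask1.png

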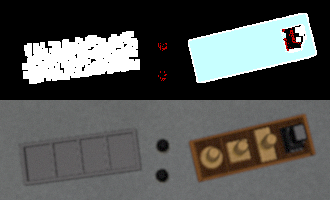

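The two racks measure 259 × 92 mm, as described. Old rack: centre (0.591, -0.187), yaw 0.219. New rack: centre (0.576, 0.188), yaw 0.117. I'll start moving: turn first, then travel.

Call:
jog_arm(
  motion=[
    [0,0,0,0,0,-0.149,1],
    [0,0,0,0,0,-0.149,1],
    [0,0,0,0,0,-0.149,1],
    [0,0,0,0,0,-0.149,1],
    [0,0,0,0,0,-0.149,1],
  ],
  squeeze=15,
)

```text
time_s: 0.6
ee_pos: [0.2371, -0.4961, 0.2051]
eef_rot: [-3.141, -0.001, 1.197]
force: [-0.6, -0.1, -0.4]
grip_width: 0.0943
grip_force: 0.0
```

Call:
jog_arm(
  motion=[
    [0,0,0,0,0,-0.149,1],
    [0,0,0,0,0,-0.149,1],
    [0,0,0,0,0,-0.149,1],
    [0,0,0,0,0,-0.149,1],
    [0,0,0,0,0,0,1],
  ],
)

```text
time_s: 1.1
ee_pos: [0.2371, -0.4961, 0.2051]
eef_rot: [-3.141, -0.001, 1.789]
force: [0.6, 0.4, 0.2]
grip_width: 0.0938
grip_force: 0.0
```

Call:
jog_arm(
  motion=[
    [0.028,0.036,0,0,0,0,1],
    [0.028,0.036,0,0,0,0,1],
    [0.028,0.036,0,0,0,0,1],
    [0.028,0.036,0,0,0,0,1],
    [0.028,0.036,0,0,0,0,1],
  ],
)

```text
time_s: 1.6
ee_pos: [0.3838, -0.3193, 0.2054]
eef_rot: [3.142, -0.0, 1.781]
force: [0.4, -1.0, -0.9]
grip_width: 0.0942
grip_force: 0.0
```

Call:
jog_arm(
  motion=[
    [0.028,0.036,0,0,0,0,1],
    [0.028,0.036,0,0,0,0,1],
    [0.028,0.036,0,0,0,0,1],
    [0.028,0.036,0,0,0,0,1],
    [0,0,0,0,0,0,1],
  ],
)

```text
time_s: 2.1
ee_pos: [0.5017, -0.177, 0.2051]
eef_rot: [3.141, -0.001, 1.786]
force: [-0.6, -0.5, -0.3]
grip_width: 0.094
grip_force: 0.0
```

Call:
jog_arm(
  motion=[
    [0.0205,0.028,0,0,0,0,1],
    [0.0205,0.028,0,0,0,0,1],
    [0.0205,0.028,0,0,0,0,1],
    [0,0,0.05,0,0,0,1],
    [0,0,0.05,0,0,0,1],
  ],
)

```text
time_s: 2.6
ee_pos: [0.5691, -0.1023, 0.1047]
eef_rot: [3.139, 0.001, 1.783]
force: [1.3, -0.6, -0.9]
grip_width: 0.0941
grip_force: 0.0
```

```bash
cat >> h.py <<'E'
def go(x,y,z,th):
    o=ctrl.get_obs();p=np.array(o["ee_pos"]);w=o["eef_rot"][2];d=np.array([x,y,z])-p
    t=w-np.pi/2
    print("at",p.round(4),"yaw",round(w,4),"t",o["time_s"])
    print("move tool now axes",np.round([-np.sin(t)*d[0]+np.cos(t)*d[1],np.cos(t)*d[0]+np.sin(t)*d[1],-d[2]],4),"rz",round(-(th+np.pi/2-w),4))
    t=th; print("move in axes after turn",np.round([-np.sin(t)*d[0]+np.cos(t)*d[1],np.cos(t)*d[0]+np.sin(t)*d[1],-d[2]],4))
def bay(c,th,y): return np.array(c)+y*np.array([-np.sin(th),np.cos(th)])
def crop(n,u,v,name,r=70,k=6):
    i=ctrl.camera(n)[:,:,::-1]; v0=max(v-r*3//4,0);u0=max(u-r,0)
    cv2.imwrite(name,cv2.convertScaleAbs(cv2.resize(i[v0:v+r*3//4,u0:u+r],None,fx=k,fy=k,interpolation=2),alpha=1.5)[:600,:800])
E
python3 - <<'E'
from h import *
print("new via corners",ray("top",(241.1,176.2),.015))
crop("scene",295,265,"pics/s1.png",66,6)
go(.570,-.099,.039,.219)
for y in(.09,.03,-.03,-.09):print(bay((.576,.188),.117,y))
E
```

```text
new via corners [[0.57686257 0.18440398]]
at [ 0.5647 -0.1018  0.0956] yaw 1.7828 t 2.65
move tool now axes [0.0016 0.0057 0.0566] rz -0.007
move in axes after turn [0.0016 0.0057 0.0566]
[0.56549401 0.2773847 ]
[0.572498  0.2177949]
[0.579502  0.1582051]
[0.58650599 0.0986153 ]
```

View pics/s1.png

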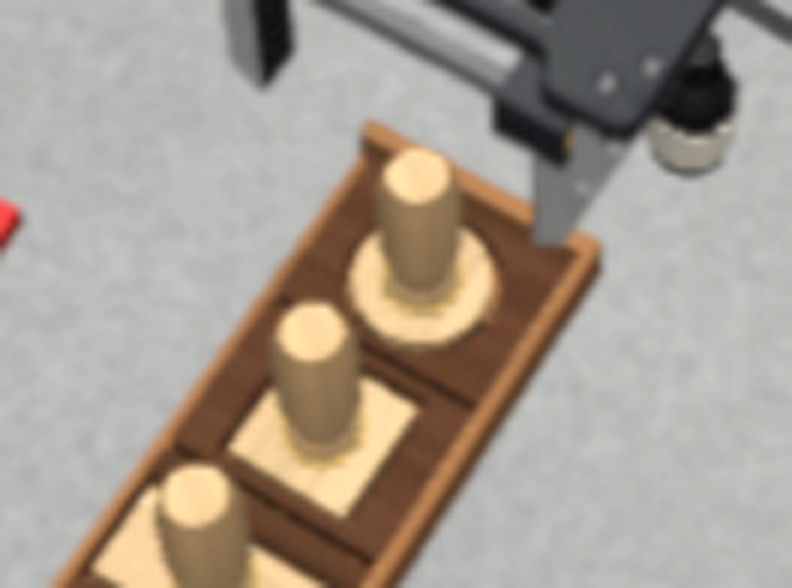

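Call:
jog_arm(
  motion=[
    [0,0,0,0,0,0,1],
    [0,0,0,0,0,0,1],
  ],
)

```text
time_s: 2.85
ee_pos: [0.5694, -0.1033, 0.1079]
eef_rot: [3.139, 0.001, 1.785]
force: [0.5, 0.2, 0.5]
grip_width: 0.0937
grip_force: 0.0
```

```bash
python3 - <<'E'
from h import *
print(ray("scene",[(298.7,245.2),(281.5,271.3),(261.8,298.7)],.09))
print(ray("top",[(372.8,174.2),(402.5,165.4),(430.6,159),(460.3,151.9)],.09))
for y in(.09,.03,-.03,-.09):print(bay((.5907,-.1875),.219,y))
go(.570,-.099,.039,.219)
E
```

```text
[[ 0.5729818  -0.10361565]
 [ 0.58760421 -0.16167793]
 [ 0.59987708 -0.2203689 ]]
[[ 0.56730078 -0.09846567]
 [ 0.58445991 -0.15886172]
 [ 0.59674175 -0.21586316]
 [ 0.61039258 -0.27605131]]
[ 0.57114717 -0.09964963]
[ 0.58418239 -0.15821654]
[ 0.59721761 -0.21678346]
[ 0.61025283 -0.27535037]
at [ 0.5694 -0.1033  0.1079] yaw 1.7845 t 2.85
move tool now axes [0.004  0.0015 0.0689] rz -0.0053
move in axes after turn [0.004  0.0015 0.0689]
```

Both cameras put the round handle at about (0.571, -0.100). I'll descend and grip it.

Call:
jog_arm(
  motion=[
    [0.0024,0.0022,0.02,0,0,-0.005,1],
    [0,0,0.025,0,0,0,0.5],
    [0,0,0.023,0,0,0,0],
    [0,0,0,0,0,0,-0.2],
    [0,0,0,0,0,0,-1],
  ],
)

```text
time_s: 3.35
ee_pos: [0.5713, -0.1002, 0.04]
eef_rot: [3.139, 0.001, 1.791]
force: [-0.7, 0.8, 0.5]
grip_width: 0.0656
grip_force: 0.0
```

Call:
jog_arm(
  motion=[
    [0,0,0,0,0,0,-1],
    [0,0,0,0,0,0,-1],
    [0,0,0,0,0,0,-1],
    [0,0,0,0,0,0,-1],
  ],
)

```text
time_s: 3.75
ee_pos: [0.5703, -0.0998, 0.0379]
eef_rot: [3.141, 0.0, 1.792]
force: [0.4, -0.2, -0.6]
grip_width: 0.0333
grip_force: 0.0
```

Call:
jog_arm(
  motion=[
    [0,0,0,0,0,0,-1],
    [0,0,0,0,0,0,-1],
    [0,0,0,0,0,0,-1],
    [0,0,0,0,0,0,-1],
  ],
)

```text
time_s: 4.15
ee_pos: [0.5702, -0.0998, 0.0376]
eef_rot: [3.141, 0.0, 1.792]
force: [0.2, 0.5, 2.6]
grip_width: 0.0264
grip_force: 15.0
```

Call:
jog_arm(
  motion=[
    [0,0,-0.015,0,0,0,-1],
    [0,0,-0.03,0,0,0,-1],
    [0,0,-0.03,0,0,0,-1],
    [0,0,-0.015,0,0,0,-1],
    [0,0,0,0,0,0,-1],
  ],
)

```text
time_s: 4.65
ee_pos: [0.5711, -0.1, 0.1305]
eef_rot: [3.138, 0.002, 1.792]
force: [0.2, 0.2, -1.4]
grip_width: 0.0267
grip_force: 15.0
```

```bash
python3 - <<'E'
from h import *
crop("scene",320,230,"pics/s2.png",100,4)
go(.5655,.276,.13,.117)
i=ctrl.camera("top"); print(i.shape)
cv2.imwrite("pics/top1.png",cv2.convertScaleAbs(cv2.resize(i[130:220,170:480,::-1],None,fx=2.5,fy=2.5,interpolation=2),alpha=1.5))
E
```

```text
at [ 0.5704 -0.0998  0.1286] yaw 1.7918 t 4.7
move tool now axes [ 0.3677  0.0776 -0.0014] rz 0.104
move in axes after turn [ 0.3738  0.039  -0.0014]
(400, 640, 3)
```

View pics/s2.png

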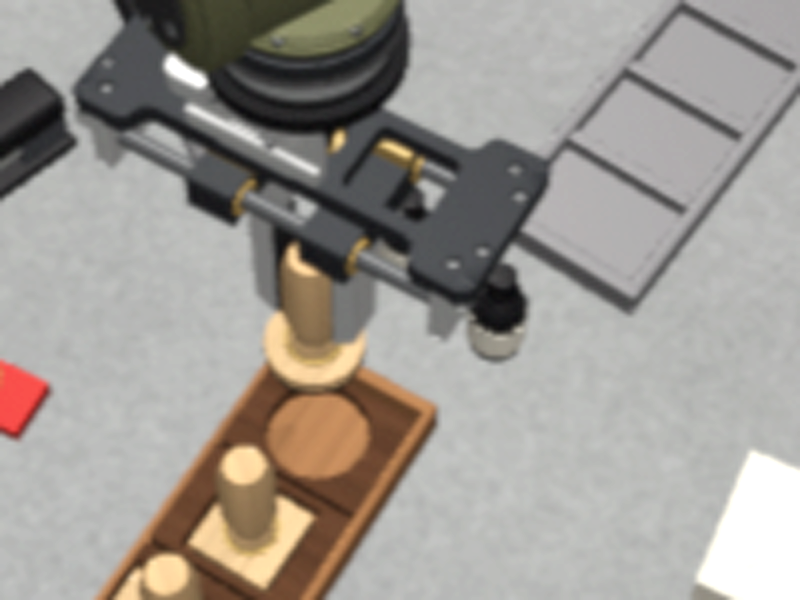

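```bash
python3 - <<'E'
from h import *
print("old corners",ray("top",(412.7,167.5),.015), "newdiv",ray("top",(241.7,175.2),.017))
def mk(n,box,bg,fg,z):
    i=cv2.imread(f"pics/{n}0.png").astype(np.float32); L=cv2.bilateralFilter(i,9,25,5)
    f=lambda b:np.median(L[b[1]:b[3],b[0]:b[2]].reshape(-1,3),0)
    a,b=f(bg),f(fg); w=b-a; s=(L-a)@w/(w@w); m=((s>.5)*255).astype(np.uint8)
    m=cv2.morphologyEx(m,cv2.MORPH_CLOSE,np.ones((5,5)));m=cv2.morphologyEx(m,cv2.MORPH_OPEN,np.ones((5,5)))
    c=big(m,*box); print(n,a,b,rack(c,n,z)); return m
m=mk("top",(172,142,312,212),(200,135,280,145),(190,160,290,190),.010)
m2=mk("scene",(335,125,450,240),(400,215,440,240),(375,165,405,195),.008)
v=np.hstack([cv2.resize(m[130:220,160:320],None,fx=2,fy=2),cv2.resize(m2[120:240,330:450],(180,180))]);cv2.imwrite("pics/m2.png",v)
E
```

```text
old corners [[ 0.59085317 -0.19034596]] newdiv [[0.57878062 0.18270788]]
top [105.675766 105.98496  104.30136 ] [94.388794 93.41403  95.27414 ] (array([0.5770484 , 0.18821633], dtype=float32), np.float32(0.11957849), np.float32(0.26743463), np.float32(0.100627705))
scene [111.11145 112.16374 112.03121] [104.313095 103.86389  105.28313 ] (array([0.5771194 , 0.15703014], dtype=float32), np.float32(0.119009934), np.float32(0.33440024), np.float32(0.103792675))
```

View pics/m2.png

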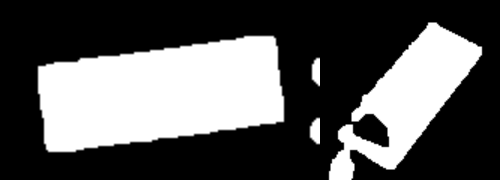

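View pics/top1.png

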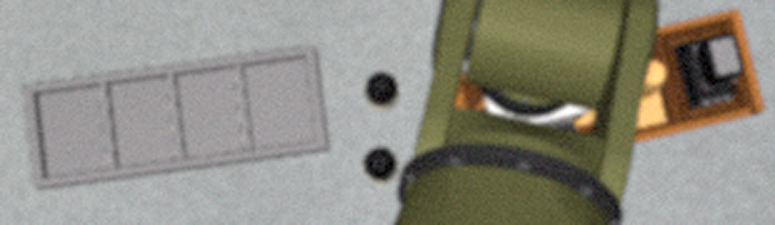

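The masks and corners agree on the new rack's centre at (0.5765, 0.187), yaw 0.118. I'll carry the round stamp over now.

Call:
jog_arm(
  motion=[
    [0,0,0,0,0,0.103,-1],
    [0.02,0.0025,0,0,0,0,-1],
    [0.035,0.004,0,0,0,0,-1],
    [0.04,0.004,0,0,0,0,-1],
    [0.04,0.004,0,0,0,0,-1],
  ],
)

```text
time_s: 5.25
ee_pos: [0.5678, 0.0372, 0.126]
eef_rot: [-3.139, -0.0, 1.688]
force: [1.1, -0.1, -0.1]
grip_width: 0.0267
grip_force: 15.0
```

Call:
jog_arm(
  motion=[
    [0.04,0.004,0,0,0,0,-1],
    [0.04,0.004,0,0,0,0,-1],
    [0.04,0.004,0,0,0,0,-1],
    [0.04,0.004,0,0,0,0,-1],
    [0.035,0.004,0,0,0,0,-1],
  ],
)

```text
time_s: 5.75
ee_pos: [0.5646, 0.2338, 0.126]
eef_rot: [-3.139, 0.0, 1.689]
force: [0.5, 0.0, -1.5]
grip_width: 0.0267
grip_force: 15.0
```

Call:
jog_arm(
  motion=[
    [0.025,0.003,0,0,0,0,-1],
    [0.019,0.002,0,0,0,0,-1],
    [0,0,0,0,0,0,-1],
    [0,0,0,0,0,0,-1],
  ],
)

```text
time_s: 6.15
ee_pos: [0.5651, 0.2757, 0.1267]
eef_rot: [-3.14, 0.001, 1.689]
force: [0.8, -0.7, -1.5]
grip_width: 0.0266
grip_force: 15.0
```

```bash
python3 - <<'E'
from h import *
go(.5659,.2764,.045,.118)
crop("scene",400,160,"pics/s3.png",66,6)
E
```

```text
at [0.5651 0.2757 0.1267] yaw 1.6889 t 6.15
move tool now axes [0.0006 0.0009 0.0817] rz 0.0001
move in axes after turn [0.0006 0.0009 0.0817]
```

View pics/s3.png

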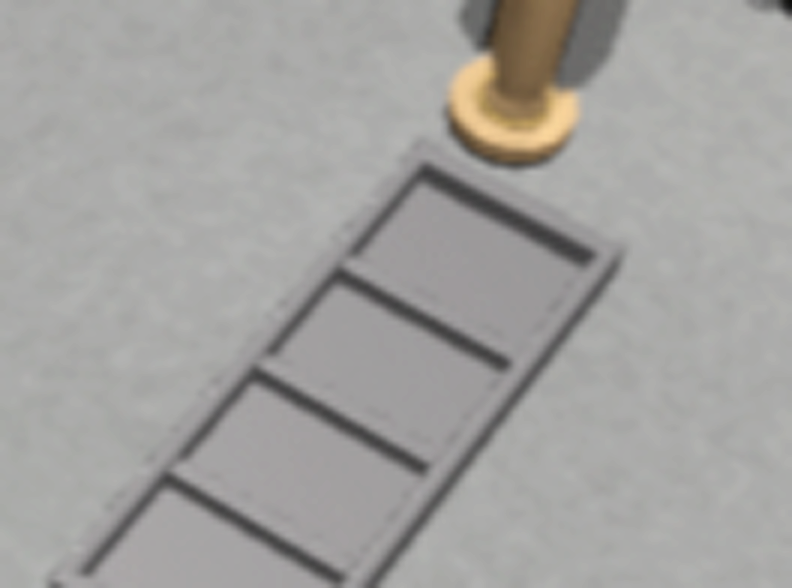

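The scene view shows the left-end rim corners of the new rack at (405,136) and (438,153), and the foot above the rack at (419,130). A quick ray check before lowering.

```bash
python3 - <<'E'
from h import *
P=lambda *a:[(334+u/6,111+v/6) for u,v in a]
print("foot",ray("scene",P((513,105)),.106))
e=ray("scene",P((425,150),(622,252)),.017);print("left end",e,e.mean(0), "exp",bay((.5765,.187),.118,.13))
d=ray("scene",P((343,265),(513,357),(258,365),(428,462),(170,470),(345,572)),.017)
for k,y in zip(range(0,6,2),(.06,0,-.06)): print("div",d[k:k+2].mean(0),"exp",bay((.5765,.187),.118,y))
E
```

```text
foot [[0.56771921 0.26999998]]
left end [[0.52102832 0.30484355]
 [0.6073357  0.31615947]] [0.56418201 0.31050151] exp [0.56119557 0.31609599]
div [0.57066483 0.24094066] exp [0.56943642 0.24658276]
div [0.57730655 0.18064373] exp [0.5765 0.187 ]
div [0.584848   0.12160003] exp [0.58356358 0.12741724]
```

Foot and rack show the same scene-camera bias, so the alignment is good. I'll lower it.

Call:
jog_arm(
  motion=[
    [0.0006,0.0009,0.02,0,0,0,-1],
    [0,0,0.025,0,0,0,-1],
    [0,0,0.02,0,0,0,-1],
    [0,0,0.012,0,0,0,-1],
    [0,0,0.003,0,0,0,-1],
  ],
)

```text
time_s: 6.7
ee_pos: [0.5658, 0.2759, 0.0463]
eef_rot: [-3.14, 0.001, 1.688]
force: [0.5, 0.3, -0.6]
grip_width: 0.0265
grip_force: 15.0
```

Call:
jog_arm(
  motion=[
    [0,0,0.003,0,0,0,-1],
    [0,0,0,0,0,0,-1],
    [0,0,0,0,0,0,-1],
  ],
)

```text
time_s: 7.0
ee_pos: [0.5665, 0.2771, 0.0453]
eef_rot: [3.14, -0.0, 1.689]
force: [0.5, 0.6, -0.7]
grip_width: 0.0271
grip_force: 15.0
```

Call:
jog_arm(
  motion=[
    [0,0,0.0015,0,0,0,-1],
    [0,0,0.0015,0,0,0,-1],
    [0,0,0,0,0,0,-1],
    [0,0,0,0,0,0,-1],
  ],
)

```text
time_s: 7.4
ee_pos: [0.5661, 0.277, 0.0414]
eef_rot: [-3.142, 0.0, 1.689]
force: [-0.4, -1.4, -1.6]
grip_width: 0.0265
grip_force: 15.0
```

Call:
jog_arm(
  motion=[
    [0,0,0.001,0,0,0,-1],
    [0,0,0.001,0,0,0,-1],
    [0,0,0,0,0,0,-1],
    [0,0,0,0,0,0,-1],
  ],
)

```text
time_s: 7.8
ee_pos: [0.5661, 0.277, 0.0394]
eef_rot: [-3.142, -0.0, 1.689]
force: [-0.1, 0.0, -1.1]
grip_width: 0.0268
grip_force: 15.0
```

Call:
jog_arm(
  motion=[
    [0,0,0.001,0,0,0,-1],
    [0,0,0,0,0,0,-1],
    [0,0,0,0,0,0,-1],
  ],
)

```text
time_s: 8.1
ee_pos: [0.5661, 0.277, 0.0384]
eef_rot: [-3.142, -0.0, 1.689]
force: [-0.7, 0.3, -1.2]
grip_width: 0.0266
grip_force: 15.0
```

Call:
jog_arm(
  motion=[
    [0,0,0.0008,0,0,0,-1],
    [0,0,0,0,0,0,-1],
    [0,0,0,0,0,0,-1],
  ],
)

```text
time_s: 8.4
ee_pos: [0.5662, 0.277, 0.0377]
eef_rot: [3.142, -0.0, 1.689]
force: [0.7, -0.4, -0.9]
grip_width: 0.0268
grip_force: 15.0
```

Call:
jog_arm(
  motion=[
    [0,0,0.0008,0,0,0,-1],
    [0,0,0,0,0,0,-1],
    [0,0,0,0,0,0,-1],
  ],
)

```text
time_s: 8.7
ee_pos: [0.5663, 0.2771, 0.0376]
eef_rot: [3.141, -0.0, 1.689]
force: [-1.4, -0.7, 6.2]
grip_width: 0.0268
grip_force: 15.0
```

Call:
jog_arm(
  motion=[
    [0,0,0,0,0,0,0.2],
    [0,0,0,0,0,0,0.2],
    [0,0,0,0,0,0,0.2],
    [0,0,-0.02,0,0,0,0.2],
    [0,0,-0.04,0,0,0,0.2],
  ],
)

```text
time_s: 9.2
ee_pos: [0.5646, 0.2764, 0.0946]
eef_rot: [-3.136, 0.002, 1.689]
force: [-0.6, 0.7, 0.0]
grip_width: 0.0563
grip_force: 0.0
```

Call:
jog_arm(
  motion=[
    [0,0,-0.035,0,0,-0.02,0.2],
    [0,0,0,0,0,-0.081,0.2],
    [0,0,0,0,0,0,0.2],
  ],
)

```text
time_s: 9.5
ee_pos: [0.5663, 0.2771, 0.1326]
eef_rot: [3.14, -0.0, 1.791]
force: [-0.5, 0.2, 0.0]
grip_width: 0.0562
grip_force: 0.0
```

```bash
python3 - <<'E'
from h import *
go(.5848,-.159,.105,.219)
E
```

```text
at [0.5663 0.2771 0.1326] yaw 1.7912 t 9.5
move tool now axes [-0.4296 -0.0773  0.0276] rz 0.0014
move in axes after turn [-0.4297 -0.0767  0.0276]
```

Call:
jog_arm(
  motion=[
    [-0.025,-0.0045,0,0,0,0,0.3],
    [-0.04,-0.0072,0,0,0,0,0.3],
    [-0.045,-0.008,0,0,0,0,0.3],
    [-0.045,-0.008,0,0,0,0,0.3],
    [-0.045,-0.008,0,0,0,0,0.3],
  ],
)

```text
time_s: 10.0
ee_pos: [0.574, 0.0723, 0.1307]
eef_rot: [-3.14, -0.0, 1.788]
force: [0.5, -0.8, 0.9]
grip_width: 0.061
grip_force: 0.0
```

Call:
jog_arm(
  motion=[
    [-0.045,-0.008,0,0,0,0,0.3],
    [-0.045,-0.008,0,0,0,0,0.3],
    [-0.045,-0.008,0,0,0,0,0.3],
    [-0.045,-0.008,0,0,0,0,0.3],
    [-0.035,-0.0065,0,0,0,0,0.3],
  ],
)

```text
time_s: 10.5
ee_pos: [0.5831, -0.1466, 0.1307]
eef_rot: [-3.14, -0.001, 1.786]
force: [0.3, 0.4, -0.3]
grip_width: 0.0611
grip_force: 0.0
```

Call:
jog_arm(
  motion=[
    [-0.0147,-0.0027,0,0,0,0,0.3],
    [0,0,0,0,0,0,0.3],
    [0,0,0,0,0,0,0.3],
  ],
)

```text
time_s: 10.8
ee_pos: [0.5843, -0.1579, 0.1313]
eef_rot: [-3.141, -0.001, 1.789]
force: [-1.1, 0.0, 0.2]
grip_width: 0.0612
grip_force: 0.0
```

```bash
python3 - <<'E'
from h import *
go(.5848,-.159,.0376,.219)
E
```

```text
at [ 0.5843 -0.1579  0.1313] yaw 1.7894 t 10.8
move tool now axes [-0.0011  0.0003  0.0937] rz -0.0004
move in axes after turn [-0.0011  0.0003  0.0937]
```

Excellent tracking. I'll grip the square stamp.

Call:
jog_arm(
  motion=[
    [-0.001,0,0.025,0,0,0,0.3],
    [0,0,0.03,0,0,0,0.3],
    [0,0,0.025,0,0,0,0.3],
    [0,0,0.0135,0,0,0,0.3],
    [0,0,0,0,0,0,-1],
  ],
)

```text
time_s: 11.3
ee_pos: [0.584, -0.1586, 0.0368]
eef_rot: [-3.139, -0.002, 1.791]
force: [-0.2, 0.3, 0.4]
grip_width: 0.0562
grip_force: 0.0
```

Call:
jog_arm(
  motion=[
    [0,0,0,0,0,0,-1],
    [0,0,0,0,0,0,-1],
    [0,0,0,0,0,0,-1],
    [0,0,0,0,0,0,-1],
    [0,0,0,0,0,0,-1],
  ],
)

```text
time_s: 11.8
ee_pos: [0.5851, -0.1603, 0.0392]
eef_rot: [3.14, 0.001, 1.79]
force: [0.0, 1.0, 6.4]
grip_width: 0.0266
grip_force: 15.0
```

Call:
jog_arm(
  motion=[
    [0,0,0,0,0,0,-1],
    [0,0,0,0,0,0,-1],
    [0,0,0,0,0,0,-1],
  ],
)

```text
time_s: 12.1
ee_pos: [0.5851, -0.1602, 0.0391]
eef_rot: [3.14, 0.001, 1.79]
force: [0.4, 1.5, 6.4]
grip_width: 0.0269
grip_force: 15.0
```

Call:
jog_arm(
  motion=[
    [0,0,-0.015,0,0,0,-1],
    [0,0,-0.03,0,0,0,-1],
    [0,0,-0.03,0,0,0,-1],
    [0,0,-0.015,0,0,0.02,-1],
    [0,0,0,0,0,0.081,-1],
  ],
)

```text
time_s: 12.6
ee_pos: [0.5855, -0.1605, 0.1312]
eef_rot: [3.138, 0.002, 1.687]
force: [0.0, 0.5, -1.3]
grip_width: 0.0271
grip_force: 15.0
```

Call:
jog_arm(
  motion=[
    [0,0,0,0,0,0,-1],
  ],
)

```text
time_s: 12.7
ee_pos: [0.5845, -0.1602, 0.1287]
eef_rot: [3.141, 0.0, 1.687]
force: [-0.7, -0.7, -1.2]
grip_width: 0.0269
grip_force: 15.0
```

```bash
python3 - <<'E'
from h import *
go(.5730,.2168,.13,.118)
E
```

```text
at [ 0.5845 -0.1602  0.1287] yaw 1.6865 t 12.7
move tool now axes [ 0.3758  0.0321 -0.0013] rz -0.0023
move in axes after turn [ 0.3757  0.0329 -0.0013]
```

Call:
jog_arm(
  motion=[
    [0.02,0.0018,0,0,0,-0.002,-1],
    [0.035,0.003,0,0,0,0,-1],
    [0.04,0.0035,0,0,0,0,-1],
    [0.04,0.0035,0,0,0,0,-1],
    [0.04,0.0035,0,0,0,0,-1],
  ],
)

```text
time_s: 13.2
ee_pos: [0.5783, 0.0169, 0.1277]
eef_rot: [-3.14, -0.0, 1.692]
force: [0.3, 0.4, -0.5]
grip_width: 0.0262
grip_force: 15.0
```

Call:
jog_arm(
  motion=[
    [0.04,0.0035,0,0,0,0,-1],
    [0.04,0.0035,0,0,0,0,-1],
    [0.04,0.0035,0,0,0,0,-1],
    [0.035,0.003,0,0,0,0,-1],
    [0.025,0.0022,0,0,0,0,-1],
  ],
)

```text
time_s: 13.7
ee_pos: [0.5722, 0.1981, 0.1276]
eef_rot: [-3.14, 0.0, 1.694]
force: [0.0, -0.5, -0.8]
grip_width: 0.0265
grip_force: 15.0
```

Call:
jog_arm(
  motion=[
    [0.0207,0.0019,0,0,0,0,-1],
    [0,0,0,0,0,0,-1],
    [0,0,0,0,0,0,-1],
  ],
)

```text
time_s: 14.0
ee_pos: [0.572, 0.2166, 0.1277]
eef_rot: [-3.14, 0.0, 1.692]
force: [-0.4, -0.8, -0.7]
grip_width: 0.0268
grip_force: 15.0
```

```bash
python3 - <<'E'
from h import *
go(.5730,.2168,.042,.118)
E
```

```text
at [0.572  0.2166 0.1277] yaw 1.6925 t 14.0
move tool now axes [0.0001 0.001  0.0857] rz 0.0037
move in axes after turn [0.0001 0.001  0.0857]
```

Call:
jog_arm(
  motion=[
    [0,0.001,0.02,0,0,0.003,-1],
    [0,0,0.03,0,0,0,-1],
    [0,0,0.022,0,0,0,-1],
    [0,0,0.0095,0,0,0,-1],
    [0,0,0.0022,0,0,0,-1],
  ],
)

```text
time_s: 14.5
ee_pos: [0.5731, 0.216, 0.0438]
eef_rot: [-3.14, 0.0, 1.687]
force: [0.7, -0.6, -0.0]
grip_width: 0.0266
grip_force: 15.0
```

Call:
jog_arm(
  motion=[
    [0,0,0.001,0,0,0,-1],
    [0,0,0,0,0,0,-1],
    [0,0,0,0,0,0,-1],
  ],
)

```text
time_s: 14.8
ee_pos: [0.5738, 0.217, 0.0446]
eef_rot: [3.14, -0.0, 1.688]
force: [0.5, -0.3, -0.5]
grip_width: 0.0269
grip_force: 15.0
```

Call:
jog_arm(
  motion=[
    [0,0,0.001,0,0,0,-1],
    [0,0,0,0,0,0,-1],
    [0,0,0,0,0,0,-1],
  ],
)

```text
time_s: 15.1
ee_pos: [0.5734, 0.217, 0.0428]
eef_rot: [3.141, -0.0, 1.688]
force: [0.4, 0.5, -1.7]
grip_width: 0.0268
grip_force: 15.0
```

Call:
jog_arm(
  motion=[
    [0,0,0.0013,0,0,0,-1],
    [0,0,0.0012,0,0,0,-1],
    [0,0,0,0,0,0,-1],
    [0,0,0,0,0,0,-1],
  ],
)

```text
time_s: 15.5
ee_pos: [0.5733, 0.2169, 0.0401]
eef_rot: [-3.142, 0.0, 1.688]
force: [-0.3, 0.3, -0.9]
grip_width: 0.0267
grip_force: 15.0
```

Call:
jog_arm(
  motion=[
    [0,0,0.001,0,0,0,-1],
    [0,0,0,0,0,0,-1],
    [0,0,0,0,0,0,-1],
  ],
)

```text
time_s: 15.8
ee_pos: [0.5734, 0.2169, 0.0392]
eef_rot: [3.141, -0.0, 1.688]
force: [0.1, 1.1, -0.1]
grip_width: 0.0263
grip_force: 15.0
```

Call:
jog_arm(
  motion=[
    [0,0,0.0008,0,0,0,-1],
    [0,0,0,0,0,0,-1],
    [0,0,0,0,0,0,-1],
  ],
)

```text
time_s: 16.1
ee_pos: [0.5735, 0.217, 0.0391]
eef_rot: [3.141, -0.0, 1.688]
force: [-3.2, -0.6, 8.4]
grip_width: 0.0267
grip_force: 15.0
```

Call:
jog_arm(
  motion=[
    [0,0,0,0,0,0,0.2],
    [0,0,0,0,0,0,0.2],
    [0,0,0,0,0,0,0.2],
    [0,0,-0.02,0,0,0,0.2],
    [0,0,-0.04,0,0,0,0.2],
  ],
)

```text
time_s: 16.6
ee_pos: [0.5718, 0.2164, 0.0961]
eef_rot: [-3.136, 0.001, 1.688]
force: [0.7, 0.2, 1.1]
grip_width: 0.0564
grip_force: 0.0
```

Call:
jog_arm(
  motion=[
    [0,0,-0.035,0,0,-0.02,0.2],
    [0,0,0,0,0,-0.082,0.2],
    [0,0,0,0,0,0,0.2],
  ],
)

```text
time_s: 16.9
ee_pos: [0.5735, 0.217, 0.134]
eef_rot: [3.14, -0.0, 1.791]
force: [-0.4, -0.5, -1.1]
grip_width: 0.0564
grip_force: 0.0
```

```bash
python3 - <<'E'
from h import *
go(.598,-.218,.13,.219)
i=ctrl.camera("scene")[:,:,::-1]; a=cv2.resize(i[110:380,200:480],None,fx=2.2,fy=2.2,interpolation=2); cv2.imwrite("pics/s4.png",cv2.convertScaleAbs(a,alpha=1.5))
E
```

```text
at [0.5735 0.217  0.134 ] yaw 1.7913 t 16.9
move tool now axes [-0.4298 -0.0713  0.004 ] rz 0.0015
move in axes after turn [-0.4299 -0.0706  0.004 ]
```

View pics/s4.png

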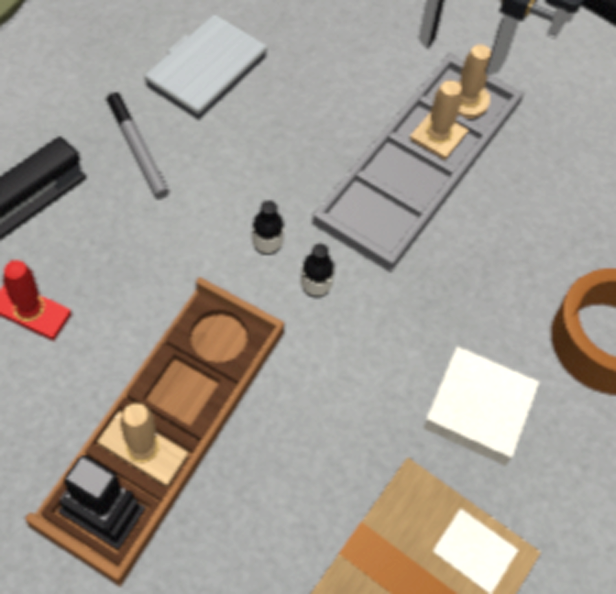

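The view shows the round stamp (about (473,85) in the crop) and the square stamp (about (440,120)) both standing flat in the two left bays. Next is the long stamp.

Call:
jog_arm(
  motion=[
    [-0.025,-0.0041,0,0,0,0.0015,0.3],
    [-0.04,-0.0066,0,0,0,0,0.3],
    [-0.045,-0.0074,0,0,0,0,0.3],
    [-0.045,-0.0074,0,0,0,0,0.3],
    [-0.045,-0.0074,0,0,0,0,0.3],
  ],
)

```text
time_s: 17.45
ee_pos: [0.5838, 0.0129, 0.1322]
eef_rot: [-3.14, -0.0, 1.786]
force: [0.5, 0.3, 0.2]
grip_width: 0.0605
grip_force: 0.0
```

Call:
jog_arm(
  motion=[
    [-0.045,-0.0074,0,0,0,0,0.3],
    [-0.045,-0.0074,0,0,0,0,0.3],
    [-0.045,-0.0074,0,0,0,0,0.3],
    [-0.045,-0.0074,0,0,0,0,0.3],
    [-0.035,-0.0058,0,0,0,0,0.3],
  ],
)

```text
time_s: 17.95
ee_pos: [0.5955, -0.2055, 0.132]
eef_rot: [-3.14, -0.001, 1.785]
force: [0.5, 1.2, 0.6]
grip_width: 0.0612
grip_force: 0.0
```

Call:
jog_arm(
  motion=[
    [-0.0149,-0.0023,0,0,0,0,0.3],
    [0,0,0,0,0,0,0.3],
    [0,0,0,0,0,0,0.3],
  ],
)

```text
time_s: 18.25
ee_pos: [0.5971, -0.2169, 0.1327]
eef_rot: [-3.141, -0.001, 1.788]
force: [-0.5, -0.6, -0.4]
grip_width: 0.0611
grip_force: 0.0
```

```bash
python3 - <<'E'
from h import *
go(.598,-.218,.039,.219)
E
```

```text
at [ 0.5971 -0.2169  0.1327] yaw 1.7879 t 18.25
move tool now axes [-0.0013  0.0007  0.0937] rz -0.0019
move in axes after turn [-0.0013  0.0007  0.0937]
```

Call:
jog_arm(
  motion=[
    [-0.001,0.0005,0.025,0,0,-0.002,0.3],
    [0,0,0.03,0,0,0,0.3],
    [0,0,0.025,0,0,0,0.3],
    [0,0,0.0135,0,0,0,0.3],
    [0,0,0,0,0,0,0.3],
  ],
)

```text
time_s: 18.75
ee_pos: [0.5974, -0.2173, 0.0383]
eef_rot: [-3.139, -0.002, 1.791]
force: [-0.1, -0.1, 0.4]
grip_width: 0.0611
grip_force: 0.0
```

Call:
jog_arm(
  motion=[
    [0,0,0,0,0,0,-1],
    [0,0,0,0,0,0,-1],
    [0,0,0,0,0,0,-1],
    [0,0,0,0,0,0,-1],
    [0,0,0,0,0,0,-1],
  ],
)

```text
time_s: 19.25
ee_pos: [0.598, -0.219, 0.0403]
eef_rot: [3.141, 0.0, 1.79]
force: [-0.1, 0.0, 2.7]
grip_width: 0.0268
grip_force: 15.0
```

Call:
jog_arm(
  motion=[
    [0,0,0,0,0,0,-1],
    [0,0,0,0,0,0,-1],
    [0,0,0,0,0,0,-1],
  ],
)

```text
time_s: 19.55
ee_pos: [0.5981, -0.2191, 0.0403]
eef_rot: [3.141, 0.0, 1.79]
force: [-1.9, 0.4, 5.8]
grip_width: 0.0267
grip_force: 15.0
```

Call:
jog_arm(
  motion=[
    [0,0,-0.015,0,0,0,-1],
    [0,0,-0.03,0,0,0,-1],
    [0,0,-0.03,0,0,0,-1],
    [0,0,-0.015,0,0,0.02,-1],
    [0,0,0,0,0,0.081,-1],
  ],
)

```text
time_s: 20.05
ee_pos: [0.5988, -0.2193, 0.1328]
eef_rot: [3.138, 0.002, 1.687]
force: [-0.6, -0.5, -0.7]
grip_width: 0.0263
grip_force: 15.0
```

Call:
jog_arm(
  motion=[
    [0,0,0,0,0,0,-1],
  ],
)

```text
time_s: 20.15
ee_pos: [0.5979, -0.2189, 0.1301]
eef_rot: [3.141, 0.0, 1.687]
force: [-0.2, -0.2, -0.6]
grip_width: 0.0266
grip_force: 15.0
```

```bash
python3 - <<'E'
from h import *
go(.58,.1572,.13,.118)
E
```

```text
at [ 0.5979 -0.2189  0.1301] yaw 1.6871 t 20.15
move tool now axes [3.756e-01 2.590e-02 1.000e-04] rz -0.0017
move in axes after turn [3.756e-01 2.650e-02 1.000e-04]
```

Call:
jog_arm(
  motion=[
    [0.02,0.0014,0,0,0,-0.001,-1],
    [0.035,0.0025,0,0,0,0,-1],
    [0.04,0.0028,0,0,0,0,-1],
    [0.04,0.0028,0,0,0,0,-1],
    [0.04,0.0028,0,0,0,0,-1],
  ],
)

```text
time_s: 20.65
ee_pos: [0.5884, -0.0413, 0.1292]
eef_rot: [-3.14, -0.0, 1.692]
force: [0.3, -0.5, -0.7]
grip_width: 0.0264
grip_force: 15.0
```

Call:
jog_arm(
  motion=[
    [0.04,0.0028,0,0,0,0,-1],
    [0.04,0.0028,0,0,0,0,-1],
    [0.04,0.0028,0,0,0,0,-1],
    [0.035,0.0025,0,0,0,0,-1],
    [0.025,0.0018,0,0,0,0,-1],
  ],
)

```text
time_s: 21.15
ee_pos: [0.5792, 0.1395, 0.1292]
eef_rot: [-3.14, -0.0, 1.694]
force: [0.5, 0.4, -0.8]
grip_width: 0.0265
grip_force: 15.0
```

Call:
jog_arm(
  motion=[
    [0.0206,0.0016,0,0,0,0,-1],
    [0,0,0,0,0,0,-1],
    [0,0,0,0,0,0,-1],
  ],
)

```text
time_s: 21.45
ee_pos: [0.579, 0.1575, 0.1294]
eef_rot: [-3.141, 0.0, 1.692]
force: [1.2, -0.4, -0.3]
grip_width: 0.0268
grip_force: 15.0
```

```bash
python3 - <<'E'
from h import *
go(.58,.1572,.065,.118)
E
```

```text
at [0.579  0.1575 0.1294] yaw 1.6923 t 21.45
move tool now axes [-0.0005  0.001   0.0644] rz 0.0035
move in axes after turn [-0.0004  0.001   0.0644]
```

Call:
jog_arm(
  motion=[
    [-0.0004,0.001,0.02,0,0,0.003,-1],
    [0,0,0.025,0,0,0,-1],
    [0,0,0.02,0,0,0,-1],
    [0,0,0,0,0,0,-1],
    [0,0,0,0,0,0,-1],
  ],
)

```text
time_s: 21.95
ee_pos: [0.5807, 0.1563, 0.0653]
eef_rot: [-3.141, 0.0, 1.687]
force: [-0.3, 0.9, -0.9]
grip_width: 0.0271
grip_force: 15.0
```

```bash
python3 - <<'E'
from h import *
go(.58,.1572,.0405,.118)
crop("scene",390,180,"pics/s5.png",66,6)
E
```

```text
at [0.5807 0.1563 0.0653] yaw 1.6869 t 21.95
move tool now axes [ 0.001  -0.0006  0.0248] rz -0.0019
move in axes after turn [ 0.001  -0.0006  0.0248]
```

View pics/s5.png

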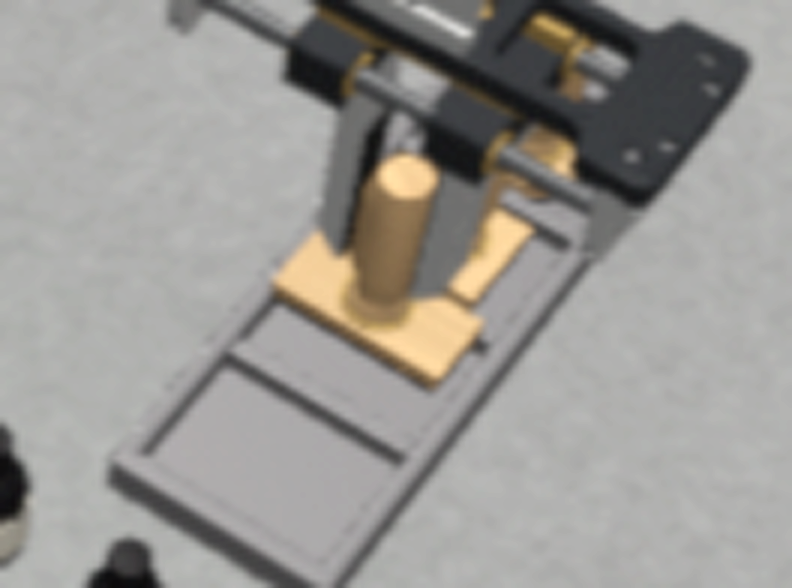

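```bash
python3 - <<'E'
from h import *
P=lambda *a:[(324+u/6,131+v/6) for u,v in a]
f=ray("scene",P((274,278),(485,322),(435,372),(318,235)),.042);print("foot",f.mean(0),f)
d=ray("scene",P((232,348),(408,455)),.017);print("div",d,d.mean(0),"exp",bay((.5765,.187),.118,-.06))
print("end rim",ray("scene",P((112,463),(325,588)),.017),"exp",bay((.5765,.187),.118,-.13))
E
```

```text
foot [0.58189128 0.15465655] [[0.54878278 0.13692117]
 [0.61521277 0.17410555]
 [0.6156981  0.14463752]
 [0.54787148 0.16296196]]
div [[0.54815919 0.11808932]
 [0.62304077 0.12603458]] [0.58559998 0.12206195] exp [0.58356358 0.12741724]
end rim [[0.54967999 0.0506933 ]
 [0.63619906 0.06332467]] exp [0.59180443 0.05790401]
```

Foot and bay line up within about 1 mm across and 3 mm along, with margins of 3 mm and 10 mm. I'll lower it.

Call:
jog_arm(
  motion=[
    [-0.0015,0,0.008,0,0,0,-1],
    [0,0,0.008,0,0,0,-1],
    [0,0,0.004,0,0,0,-1],
    [0,0,0.001,0,0,0,-1],
    [0,0,0,0,0,0,-1],
  ],
)

```text
time_s: 22.5
ee_pos: [0.5808, 0.1554, 0.0437]
eef_rot: [-3.141, 0.0, 1.687]
force: [-0.5, -0.3, -0.4]
grip_width: 0.0268
grip_force: 15.0
```

Call:
jog_arm(
  motion=[
    [0,0,0.001,0,0,0,-1],
    [0,0,0.001,0,0,0,-1],
    [0,0,0,0,0,0,-1],
    [0,0,0,0,0,0,-1],
  ],
)

```text
time_s: 22.9
ee_pos: [0.5808, 0.1554, 0.0419]
eef_rot: [3.142, 0.0, 1.687]
force: [0.1, -0.4, -1.0]
grip_width: 0.0265
grip_force: 15.0
```

Call:
jog_arm(
  motion=[
    [0,0,0.001,0,0,0,-1],
    [0,0,0,0,0,0,-1],
    [0,0,0,0,0,0,-1],
  ],
)

```text
time_s: 23.2
ee_pos: [0.5808, 0.1554, 0.0408]
eef_rot: [-3.142, -0.0, 1.687]
force: [0.8, -0.1, -1.0]
grip_width: 0.0267
grip_force: 15.0
```

Call:
jog_arm(
  motion=[
    [0,0,0.0008,0,0,0,-1],
    [0,0,0,0,0,0,-1],
    [0,0,0,0,0,0,-1],
  ],
)

```text
time_s: 23.5
ee_pos: [0.5808, 0.1554, 0.0403]
eef_rot: [3.141, -0.0, 1.687]
force: [-2.9, -1.2, 3.6]
grip_width: 0.0268
grip_force: 15.0
```

Call:
jog_arm(
  motion=[
    [0,0,0,0,0,0,0.2],
    [0,0,0,0,0,0,0.2],
    [0,0,0,0,0,0,0.2],
    [0,0,-0.02,0,0,0,0.2],
    [0,0,-0.04,0,0,0,0.2],
  ],
)

```text
time_s: 24.0
ee_pos: [0.5793, 0.155, 0.098]
eef_rot: [-3.136, 0.0, 1.687]
force: [1.0, -0.1, 0.6]
grip_width: 0.056
grip_force: 0.0
```

Call:
jog_arm(
  motion=[
    [0,0,-0.035,0,0,-0.02,0.2],
    [0,0,0,0,0,-0.082,0.2],
    [0,0,0,0,0,0,0.2],
  ],
)

```text
time_s: 24.3
ee_pos: [0.581, 0.1554, 0.1358]
eef_rot: [3.14, 0.0, 1.791]
force: [0.0, 0.3, -0.2]
grip_width: 0.0563
grip_force: 0.0
```

```bash
python3 - <<'E'
from h import *
go(.611,-.277,.13,.219)
E
```

```text
at [0.581  0.1554 0.1358] yaw 1.7907 t 24.3
move tool now axes [-0.4286 -0.0651  0.0058] rz 0.0009
move in axes after turn [-0.4286 -0.0647  0.0058]
```

Call:
jog_arm(
  motion=[
    [-0.025,-0.0038,0,0,0,0,0.4],
    [-0.04,-0.006,0,0,0,0,0.4],
    [-0.045,-0.0068,0,0,0,0,0.4],
    [-0.045,-0.0068,0,0,0,0,0.4],
    [-0.045,-0.0068,0,0,0,0,0.4],
  ],
)

```text
time_s: 24.8
ee_pos: [0.5941, -0.0481, 0.1339]
eef_rot: [-3.14, -0.001, 1.787]
force: [0.5, -0.2, 0.4]
grip_width: 0.0657
grip_force: 0.0
```

Call:
jog_arm(
  motion=[
    [-0.045,-0.0068,0,0,0,0,0.4],
    [-0.045,-0.0068,0,0,0,0,0.4],
    [-0.045,-0.0068,0,0,0,0,0.4],
    [-0.045,-0.0068,0,0,0,0,0.4],
    [-0.035,-0.0053,0,0,0,0,0.4],
  ],
)

```text
time_s: 25.3
ee_pos: [0.6088, -0.2658, 0.1336]
eef_rot: [-3.14, -0.001, 1.786]
force: [-0.4, -0.2, 0.1]
grip_width: 0.0658
grip_force: 0.0
```

Call:
jog_arm(
  motion=[
    [-0.0136,-0.002,0,0,0,0,0.4],
    [0,0,0,0,0,0,0.4],
    [0,0,0,0,0,0,0.4],
  ],
)

```text
time_s: 25.6
ee_pos: [0.6105, -0.2758, 0.1343]
eef_rot: [-3.141, -0.001, 1.789]
force: [-0.5, 0.0, -0.5]
grip_width: 0.0656
grip_force: 0.0
```

```bash
python3 - <<'E'
from h import *
go(.611,-.277,.05,.219)
crop("scene",255,315,"pics/s6.png",66,6)
E
```

```text
at [ 0.6105 -0.2758  0.1343] yaw 1.789 t 25.6
move tool now axes [-0.0013  0.0003  0.0843] rz -0.0008
move in axes after turn [-0.0013  0.0003  0.0843]
```

View pics/s6.png

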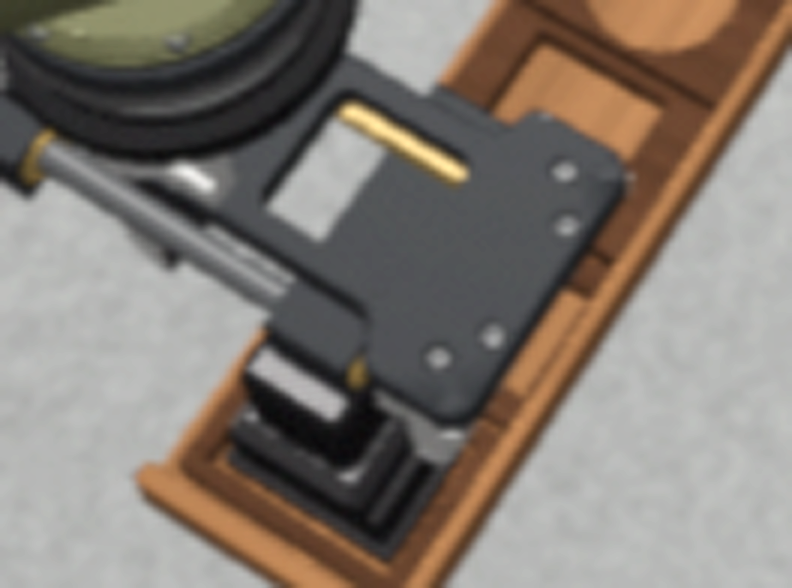

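The self-inking stamp's cap, around (300,380) in the crop, sits below the gripper as planned. I'll descend.

Call:
jog_arm(
  motion=[
    [-0.001,0.0003,0.02,0,0,0,0.4],
    [0,0,0.025,0,0,0,0.4],
    [0,0,0.025,0,0,0,0.4],
    [0,0,0.014,0,0,0,0.4],
    [0,0,0,0,0,0,0.4],
  ],
)

```text
time_s: 26.15
ee_pos: [0.6105, -0.2765, 0.0493]
eef_rot: [-3.139, -0.002, 1.79]
force: [0.3, -0.4, -0.1]
grip_width: 0.0658
grip_force: 0.0
```

Call:
jog_arm(
  motion=[
    [0,0,0,0,0,0,-1],
    [0,0,0,0,0,0,-1],
    [0,0,0,0,0,0,-1],
    [0,0,0,0,0,0,-1],
    [0,0,0,0,0,0,-1],
  ],
)

```text
time_s: 26.65
ee_pos: [0.6112, -0.2781, 0.0517]
eef_rot: [3.141, 0.001, 1.789]
force: [-0.8, -0.5, 4.0]
grip_width: 0.0359
grip_force: 15.0
```

Call:
jog_arm(
  motion=[
    [0,0,0,0,0,0,-1],
    [0,0,0,0,0,0,-1],
    [0,0,0,0,0,0,-1],
  ],
)

```text
time_s: 26.95
ee_pos: [0.6112, -0.2781, 0.0517]
eef_rot: [3.141, 0.001, 1.789]
force: [-1.6, 0.5, 5.8]
grip_width: 0.0359
grip_force: 15.0
```

Call:
jog_arm(
  motion=[
    [0,0,-0.015,0,0,0,-1],
    [0,0,-0.03,0,0,0,-1],
    [0,0,-0.03,0,0,0,-1],
    [0,0,-0.015,0,0,0.02,-1],
    [0,0,0,0,0,0.08,-1],
  ],
)

```text
time_s: 27.45
ee_pos: [0.6119, -0.2784, 0.1441]
eef_rot: [3.138, 0.002, 1.687]
force: [-0.8, 0.9, -1.8]
grip_width: 0.0357
grip_force: 15.0
```

Call:
jog_arm(
  motion=[
    [0,0,0,0,0,0,-1],
  ],
)

```text
time_s: 27.55
ee_pos: [0.611, -0.2779, 0.1413]
eef_rot: [3.141, 0.0, 1.687]
force: [0.6, 0.5, -1.1]
grip_width: 0.036
grip_force: 15.0
```

```bash
python3 - <<'E'
from h import *
go(.5871,.097,.141,.118)
E
```

```text
at [ 0.611  -0.2779  0.1413] yaw 1.6871 t 27.55
move tool now axes [3.752e-01 1.980e-02 3.000e-04] rz -0.0017
move in axes after turn [3.751e-01 2.040e-02 3.000e-04]
```

Call:
jog_arm(
  motion=[
    [0.02,0.0011,0,0,0,0,-1],
    [0.035,0.0019,0,0,0,0,-1],
    [0.04,0.0022,0,0,0,0,-1],
    [0.04,0.0022,0,0,0,0,-1],
    [0.04,0.0022,0,0,0,0,-1],
  ],
)

```text
time_s: 28.05
ee_pos: [0.5992, -0.1015, 0.1403]
eef_rot: [-3.14, -0.001, 1.691]
force: [0.9, 0.1, -0.3]
grip_width: 0.036
grip_force: 15.0
```

Call:
jog_arm(
  motion=[
    [0.04,0.0022,0,0,0,0,-1],
    [0.04,0.0022,0,0,0,0,-1],
    [0.04,0.0022,0,0,0,0,-1],
    [0.035,0.0019,0,0,0,0,-1],
    [0.025,0.0014,0,0,0,0,-1],
  ],
)

```text
time_s: 28.55
ee_pos: [0.5877, 0.079, 0.1404]
eef_rot: [-3.14, -0.0, 1.692]
force: [0.2, 0.4, -1.1]
grip_width: 0.0362
grip_force: 15.0
```

Call:
jog_arm(
  motion=[
    [0.02,0.0011,0,0,0,0,-1],
    [0,0,0,0,0,0,-1],
    [0,0,0,0,0,0,-1],
  ],
)

```text
time_s: 28.85
ee_pos: [0.5869, 0.0966, 0.1405]
eef_rot: [-3.141, 0.0, 1.691]
force: [0.6, 0.1, -0.8]
grip_width: 0.0358
grip_force: 15.0
```

```bash
python3 - <<'E'
from h import *
go(.5871,.097,.056,.118)
E
```

```text
at [0.5869 0.0966 0.1405] yaw 1.6909 t 28.85
move tool now axes [0.0004 0.0002 0.0845] rz 0.0021
move in axes after turn [0.0004 0.0002 0.0845]
```

Call:
jog_arm(
  motion=[
    [0.0005,0,0.02,0,0,0.002,-1],
    [0,0,0.03,0,0,0,-1],
    [0,0,0.022,0,0,0,-1],
    [0,0,0.0095,0,0,0,-1],
    [0,0,0.0022,0,0,0,-1],
  ],
)

```text
time_s: 29.35
ee_pos: [0.5868, 0.0964, 0.0565]
eef_rot: [-3.14, 0.0, 1.687]
force: [-0.5, -0.0, -0.2]
grip_width: 0.0359
grip_force: 15.0
```

Call:
jog_arm(
  motion=[
    [0,0,0.001,0,0,0,-1],
    [0,0,0,0,0,0,-1],
    [0,0,0,0,0,0,-1],
    [0,0,0,0,0,0,-1],
  ],
)

```text
time_s: 29.75
ee_pos: [0.5874, 0.0974, 0.057]
eef_rot: [3.141, 0.0, 1.687]
force: [-0.1, 0.9, -0.5]
grip_width: 0.0358
grip_force: 15.0
```

Call:
jog_arm(
  motion=[
    [0,0,0.0015,0,0,0,-1],
    [0,0,0.0015,0,0,0,-1],
    [0,0,0,0,0,0,-1],
    [0,0,0,0,0,0,-1],
  ],
)

```text
time_s: 30.15
ee_pos: [0.5871, 0.0973, 0.0533]
eef_rot: [-3.141, -0.0, 1.687]
force: [0.0, 0.9, -1.9]
grip_width: 0.036
grip_force: 15.0
```

Call:
jog_arm(
  motion=[
    [0,0,0.001,0,0,0,-1],
    [0,0,0,0,0,0,-1],
    [0,0,0,0,0,0,-1],
  ],
)

```text
time_s: 30.45
ee_pos: [0.5871, 0.0974, 0.0523]
eef_rot: [-3.142, -0.0, 1.687]
force: [-0.8, 0.2, -1.0]
grip_width: 0.0358
grip_force: 15.0
```

Call:
jog_arm(
  motion=[
    [0,0,0.001,0,0,0,-1],
    [0,0,0,0,0,0,-1],
    [0,0,0,0,0,0,-1],
  ],
)

```text
time_s: 30.75
ee_pos: [0.5872, 0.0974, 0.0516]
eef_rot: [3.141, -0.0, 1.687]
force: [-2.3, 0.2, 3.9]
grip_width: 0.0357
grip_force: 15.0
```

Contact with the floor. I'll release, rise and back away toward -y.

Call:
jog_arm(
  motion=[
    [0,0,0,0,0,0,0.4],
    [0,0,0,0,0,0,0.4],
    [0,0,0,0,0,0,0.4],
    [0,0,0,0,0,0,0.4],
    [0,0,-0.02,0,0,0,0.4],
  ],
)

```text
time_s: 31.25
ee_pos: [0.5858, 0.0972, 0.0692]
eef_rot: [-3.137, -0.0, 1.687]
force: [0.4, -0.4, 0.2]
grip_width: 0.0655
grip_force: 0.0
```

Call:
jog_arm(
  motion=[
    [0,0,-0.04,0,0,0,0.4],
    [0,0,-0.04,0,0,0,0.4],
    [0,0,-0.04,0,0,0,0.4],
    [-0.04,0,0,0,0,0,0.4],
    [-0.05,0,0,0,0,0,0.4],
  ],
)

```text
time_s: 31.75
ee_pos: [0.5979, 0.0082, 0.1928]
eef_rot: [3.139, 0.0, 1.69]
force: [1.0, -0.6, -0.7]
grip_width: 0.0661
grip_force: 0.0
```

Call:
jog_arm(
  motion=[
    [-0.05,0,0,0,0,0,0.4],
    [-0.05,0,0,0,0,0,0.4],
    [-0.04,0,0,0,0,0,0.4],
    [0,0,0,0,0,0,0.4],
    [0,0,0,0,0,0,0.4],
  ],
)

```text
time_s: 32.25
ee_pos: [0.6137, -0.1317, 0.191]
eef_rot: [-3.141, -0.0, 1.686]
force: [-0.1, -0.1, 0.2]
grip_width: 0.0659
grip_force: 0.0
```

```bash
python3 - <<'E'
from h import *
crop("scene",390,180,"pics/s7.png",66,6)
E
```

```text
(no output)
```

View pics/s7.png

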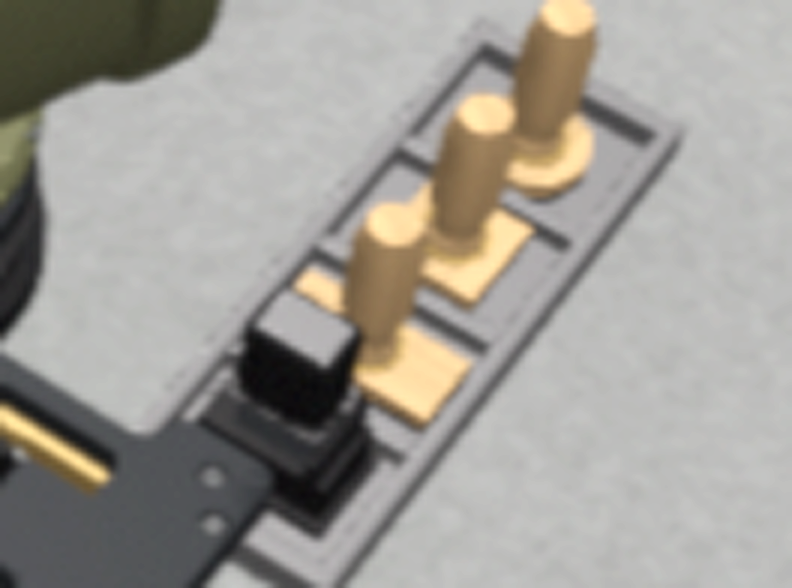

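All four stamps stand flat, one to a bay, and the order is kept: round (545,110), square (475,190), long (390,310) and self-ink (300,400) in the crop. The gripper is clear, so I'll hand in.

```bash
python3 -c "
from station import ctrl
print(ctrl.hand_in())"
```

```text
the job is handed in; nothing more can be done
None
```

The job is handed in: all four stamps stand flat in the grey rack, one per bay, in the original left-to-right order (round, square, long, self-inking), with about 32 s of the 120 s used.

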